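Unlock the rib-length jig and push its slide home

TASK

Loosen the knurled locking collar on top of the jig by two full turns (counter-clockwise seen from above; a quarter turn more or less is fine) by rolling a fingertip along its rim, stroke after stroke. Then, with the fingertip, push the slide's wooden end block toward the collar until the slide is fully home against the end of the channel. Grasp and lift nothing, and leave the other things on the bench where they are.

Things in the scene. Friction and masses are not known exactly. Their poses are not given: they have to be found in the camera images.
- collar (a joint): angle (rad) of the knurled locking collar, a level aluminium disc 97 mm across and 20 mm high, too wide to grasp, turning about a vertical axis on top of the jig. 0 = tight; grows as it loosens, counter-clockwise from above; a full turn = 6.283. Light steady friction (0.04 N m, about 1 N at the rim); it stays where left and climbs 4 mm a turn. Its pin locks the slide until 1.5 turns.
- collar_center (a point): point on the collar's vertical axis, half-way up its 20 mm high knurled rim (62 mm above the bench when tight, 70 mm after two turns). The rim is at radius 48 mm all round. A fingertip may hang beside the rim with its end as low as 48 mm above the bench without meeting the jig.
- collar_notch (a point): the dark radial witness notch on the collar's top face, 39 mm from the axis; it goes round with the collar. When tight it is on the jig's -x side.
- jig: the rib-length jig, fixed to the bench: beech base 90 x 224 x 18 mm, a dark steel channel (54 mm wide, top 38 mm above the bench) along its y from y = -115 to +105 mm, and a low bridge (58 x 44 mm, top 46 mm) carrying the collar. Origin on the bench under the collar's axis; z up; its y points along the channel to the end where the slide sticks out.
- slide_face (a point): centre of the outer face of the slide's wooden end block (46 mm wide, 12 mm along jig y, its underside 20 and top 60 mm above the bench; this point 40 mm). The block ends a steel slide (24 x 12 mm, 0.35 kg) captive in the channel, moving only along jig y: locked, this point is at jig y = 152 mm; fully home, block against channel end, at 117 mm. It takes 2 to 6 N to push.
- glue: bystander, to be left alone: yellow plastic bottle with a white cap, 54 mm diameter, 115 mm tall; loose, origin at the centre of its underside, standing on the bench
- tin: bystander, to be left alone: steel can, 76 mm diameter, 100 mm tall; loose, origin at the centre of its underside, standing on the bench
- sander: bystander, to be left alone: cork-soled sanding block, 60 x 110 x 38 mm; loose, origin at the centre of its underside, standing on the bench
- plane: bystander, to be left alone: small brass-and-steel block plane, 40 x 120 mm, about 65 mm tall; loose, origin at the centre of its underside, standing on the bench
- endpin: bystander, to be left alone: dark turned wooden pin standing on its head, 36 mm diameter, 45 mm tall; loose, origin at the centre of its underside, standing on the bench
- block: bystander, to be left alone: wooden block, 45 x 90 x 30 mm; loose, origin at the centre of its underside, standing on the bench
- pot: bystander, to be left alone: white ceramic pot, 64 mm diameter, 60 mm tall; loose, origin at the centre of its underside, standing on the bench
Things that resemble listed ones, but are neither listed nor needed, are in the scene too. Leave any orange or purple look-alike of the part that bears slide_face alone.

How it is judged (in metres and radians):
On the way, in this order (a step that is already met when the one before it is completed fails the run):
1. the collar is loosened by two full turns, within a quarter turn, the slide still out (value of joint collar between 10.996 and 14.137 rad and y of slide_face in the frame of jig above 0.145 m), for 0.3 s.
2. the slide is pushed fully home (y of slide_face in the frame of jig below 0.121 m), for 0.2 s.
At the end, for the whole second after the job is handed in: The collar stands still between 1.75 and 2.25 turns from tight, and the slide is home: the end block's outer face within 4 mm of jig y = 117 mm (value of joint collar between 10.996 and 14.137 rad and velocity of joint collar between -0.1 and 0.1 rad/s and y of slide_face in the frame of jig between 0.113 and 0.121 m); the robot touches nothing.
It fails at once if the collar is turned more than 2.5 turns (value of joint collar above 15.708 rad).
It fails at once if the slide is lifted (z of slide_face in the frame of jig above 0.055 m).
It fails at once if a bystander is moved more than 20 mm, lifted or tipped (distance of any of glue, tin, sander, plane, endpin, block, pot from where it was at the start of the episode above 0.02 m or angle between any of glue, tin, sander, plane, endpin, block, pot's own z axis and vertical above 0.35 rad).
It also fails if it takes over 67 s, if anything falls off the work surface, if the arm or the gripper's body presses on something with over 40 N, if the wrist force passes 120 N, or if a joint passes its speed limit or range.

ROBOT

A 6-joint arm with a two-finger parallel gripper is mounted at the origin on the work surface. World frame = base frame: x ahead of the robot, y to its left, z up, the work surface at z = 0. Lengths are in mm, angles in rad, forces in N, time in s.
With the tool pointing down it reaches from about 350 to 975 mm from the base axis. Payload 7.1 kg.
Tool frame: the origin (TCP) lies at the very end of the fingers, on their centre line; the grasp point (between the pads) lies 19 mm behind it (ctrl.grip_point_offset is the distance from the TCP to the grasp point, in mm); z points along the fingers, y is the direction in which the jaws open and shut (so a half turn about z gives the same grasp; the last joint's range is limited). The gripper opens to 88 mm and grips with 3 to 60 N. Pads are 20 mm wide; open, the fingers measure 115 mm over their backs; the gripper's body (75 mm by 178 mm) begins 61 mm behind the grasp point.
Start: joints at [1.189, 0.423, 1.63, -0, 1.089, -0.019], TCP at [221.776, 584.311, 195.175] pointing down, gripper open.
Joint ranges: [-3, 3], [-0.9, 2.11], [0.09, 2.58], [-1.31, 4.45], [0.11, 2.69], [-2.54, 2.54]. Speed limits (rad/s): [2.39, 2.39, 3.01, 3.14, 3.14, 3.14].

INTERFACE

Orientations are given as a rotation vector (axis times angle).
In Python, from workcell import ctrl gives the robot as it stands.
- The arm moves only by the tool move_arm, never from a script. Its argument "increments" is one flat list of numbers, 5 for each row, row after row: the closure in counts, from 0 (fully open) to 255 (shut), then the shift along the tool's x, y, z in mm, then the turn about the tool's z in degrees. In form: [grip, dx, dy, dz, yaw, grip, dx, dy, dz, yaw, ...]. A call has 1 to 12 rows; each row is the pose to reach, as a shift and turn from the pose measured when the call began, along the tool's axes at that moment; what a row does not reach only later rows make up. A row lasts 1/8 s, in which the tool goes at most 62.5 mm and 10.7 degrees, less where a joint would pass 70% of its speed; a pose out of reach is approached as far as the arm can. A call with a gripper value outside its range is refused whole. The fingers move at their own pace and stop on an object; the grip force is fixed at half the most. Time passes only in rows, so rows that repeat a pose let the fingers close. It gives the time, the measured TCP pose, the force and the opening at its end, in the units of the state.
- ctrl.get_obs(): the state, without advancing time (a new reading comes with each control period).
- ctrl.get_image(name): name is "scene" or "top"; returns a dict with "frame" (384x512x3 uint8, red, green, blue), "vertical_fov" (degrees; the focal length in pixels is half the picture's height over the tangent of half this angle, whatever the lens; pixels are square), "cx", "cy" (the principal point, pixels), "distortion" ([k1, k2, p1, p2, k3] as OpenCV has them; the pictures are not rectified), "pose" (4x4, takes a point from camera to world coordinates). Camera axes: x right, y down, z forward; pixel columns grow to the right and rows downward; lengths in mm; the calibration is good to about 2 mm. A picture is of the moment at which its call begins. There is no depth.
- ctrl.close_job(): hands the job in, once; it reports no verdict.
The state is a dict: "t": time; "qpos": joint angles; "qvel": joint speeds; "joint_torque": joint torques, N m; "ee_pos": TCP position; "orientation": TCP orientation; "ft_force": force on the tool from outside, world axes, zero at the start; "moment": the same for the moment, N m; "width": finger opening in mm.
Only numpy, scipy, OpenCV 4.12 (cv2) and the standard library are available. Lean on these libraries where they do the work, as an engineer would, in place of code of your own. Each camera call takes 0.05 s, during which the arm holds its last target.

## Working session

There is one attempt and no reset: what is moved stays moved. The work goes in short steps, Python scripts to look and compute and a tool call to move; the robot and the scene stay as the last step left them, time stands still between calls to the robot, and variables do not carry over. Pictures are saved under pics/ and viewed, and the job is handed in when it is done.

Besides the shell and the picture viewer there is one more tool, called after "Emit:" as name(argument=value, ...), one argument or row to a line, values as JSON. move_arm: Moves the arm, as the interface text tells. Its arguments: {"type":"object","properties":{"increments":{"type":"array","items":{"type":"number"}}},"required":["increments"]}

```bash
ls; mkdir -p pics; cat > h.py <<'E'
import numpy as np,cv2,json
from workcell import ctrl
def snap(n,f):
    im=ctrl.get_image(n); cv2.imwrite(f'pics/{f}.png',cv2.cvtColor(im['frame'],cv2.COLOR_RGB2BGR))
    np.savez(f'pics/{f}.npz',fov=im['vertical_fov'],cx=im['cx'],cy=im['cy'],d=im['distortion'],pose=im['pose'])
    return im
def cam(f):
    z=np.load(f'pics/{f}.npz'); fl=192/np.tan(np.radians(z['fov'])/2)
    return np.array([[fl,0,z['cx']],[0,fl,z['cy']],[0,0,1.]],float),z['d'].astype(float),z['pose']
def ray(f,px):
    K,d,P=cam(f); u=cv2.undistortPoints(np.array([[px]],float),K,d)[0,0]
    v=P[:3,:3]@np.array([u[0],u[1],1]); return P[:3,3],v
def atz(f,px,z):
    o,v=ray(f,px); return o+v*(z-o[2])/v[2]
def proj(f,p):
    K,d,P=cam(f); T=np.linalg.inv(P); 
    return cv2.projectPoints(np.atleast_2d(p).astype(float),cv2.Rodrigues(T[:3,:3])[0],T[:3,3],K,d)[0][:,0]
def crop(f,x0,y0,x1,y1,s,out):
    im=cv2.imread(f'pics/{f}.png')[y0:y1,x0:x1]; cv2.imwrite(f'pics/{out}.png',cv2.resize(im,None,fx=s,fy=s,interpolation=cv2.INTER_CUBIC))
E
python3 - <<'E'
from h import *
for n in('scene','top'):
    im=snap(n,n+'0'); print(im['vertical_fov'],im['cx'],im['cy'],im['distortion'],im['pose'].round(2).tolist())
print(ctrl.get_obs())
E
```

```text
pics
47.657934649394385 257.7220947981796 196.6857603655233 [-0.15775057  0.          0.          0.          0.        ] [[-0.68, 0.57, -0.46, 1000.18], [0.73, 0.54, -0.42, 479.33], [0.01, -0.63, -0.78, 904.92], [0.0, 0.0, 0.0, 1.0]]
44.016799395243666 258.2501349617566 197.68504742740484 [0.03839294 0.         0.         0.         0.        ] [[-0.16, -0.97, 0.21, 308.51], [-0.99, 0.15, -0.03, 54.19], [-0.0, -0.21, -0.98, 997.89], [0.0, 0.0, 0.0, 1.0]]
{'t': 0.1, 'qpos': array([ 1.18898456e+00,  4.23728038e-01,  1.63059838e+00,  2.96416303e-06,
        1.08860943e+00, -1.90113630e-02]), 'qvel': array([ 0.00226639, -0.00096177, -0.00252134, -0.00077484, -0.00048141,
        0.00217447]), 'joint_torque': array([ 1.03785904e-03, -5.45617926e+01, -2.74325538e+01,  6.46189204e-02,
        1.87482673e-02,  1.22146952e-05]), 'ee_pos': array([221.59137201, 583.82799744, 194.50814689]), 'orientation': array([-5.66718537e-01, -3.08977896e+00,  2.06666380e-03]), 'ft_force': array([-0.6625704 , -0.08837765, -0.63718394]), 'moment': array([ 0.02333   , -0.0487616 , -0.00439193]), 'width': 87.77681770651495}
```

View pics/scene0.png

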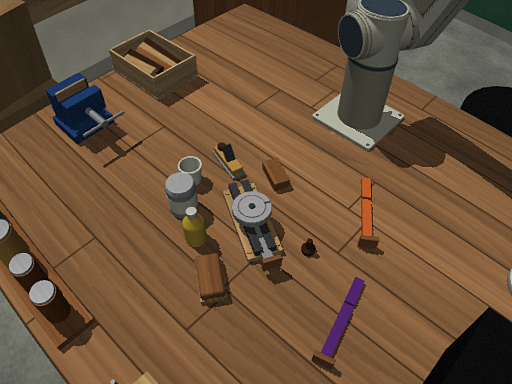

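View pics/top0.png

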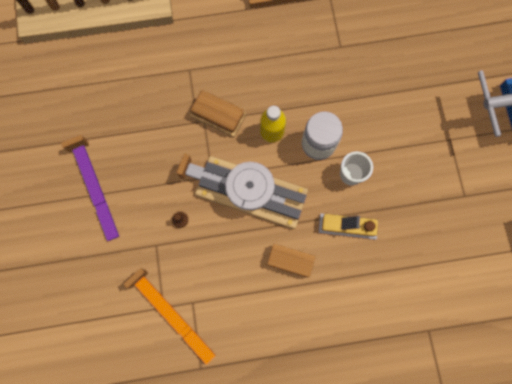

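The collar is at top (250,185) and scene (252,207). Three end blocks could be the one meant: steel slide top (185,166), purple top (76,145) and orange top (134,280). The steel one fits because it sits in the jig's channel. I'll confirm it in a crop.

```bash
python3 - <<'E'
from h import *
crop('top0',165,120,325,240,5,'c_top'); crop('scene0',200,130,330,290,4,'c_sc')
E
```

```text
(no output)
```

View pics/c_top.png

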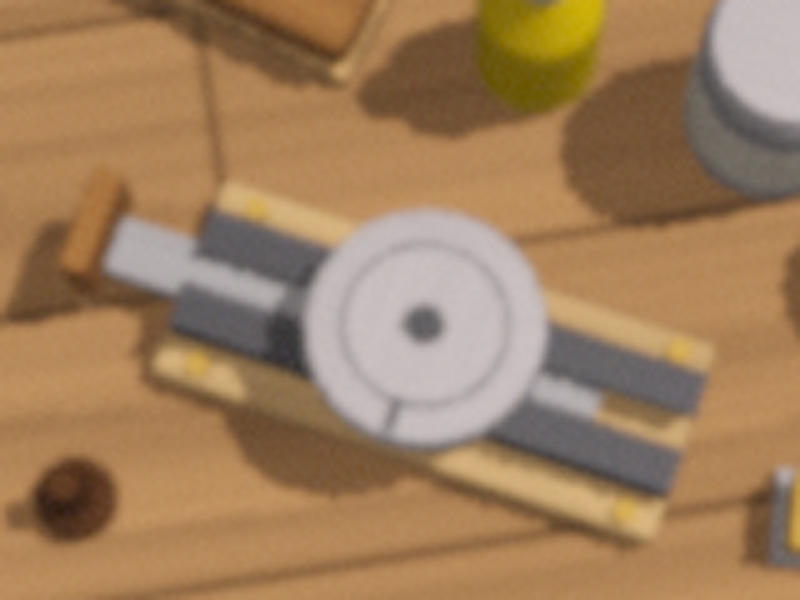

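View pics/c_sc.png

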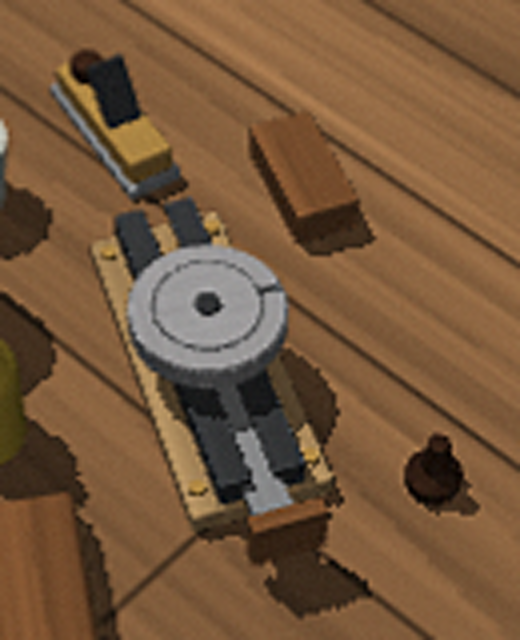

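The crop confirms it: the bare-wood block at crop (95,225) ends the steel slide in the jig's channel. The notch is at crop (392,414).

```bash
python3 - <<'E'
from h import *
f=lambda x,y:(165+x/5,120+y/5)
c=atz('top0',f(423,324),72); n=atz('top0',f(392,414),72)
print('centre',c,'scene', atz('scene0',(200+208/4,130+303/4),72))
print('rim L/R',atz('top0',f(302,322),72),atz('top0',f(548,325),72))
print('notch',n, n-c,np.linalg.norm((n-c)[:2]))
for nm,p in dict(bt1=(107,167),bt2=(130,178),bt3=(65,265),bt4=(92,285)).items(): print(nm,atz('top0',f(*p),60))
for nm,p in dict(jc1=(225,180),jc2=(715,345),jc3=(650,540),jc4=(155,370)).items(): print(nm,atz('top0',f(*p),18))
for nm,(p,z) in dict(glue=((272,113),115),tin=((324,128),100),endpin=((179,220),30),block1=((232,133),30),block2=((290,248),30),pot=((357,162),60),plane=((350,225),40)).items(): print(nm,atz('top0',p,z).round())
b=[atz('top0',f(*p),18) for p in((225,180),(155,370),(715,345),(650,540))]
y=((b[0]+b[1])-(b[2]+b[3]))[:2]; print('yaxis deg',np.degrees(np.arctan2(y[1],y[0])), (sum(b)/4))
E
```

```text
centre [535.01781974  36.46624656  72.        ] scene [535.40721584  39.65503132  72.        ]
rim L/R [543.51476425  84.2700126   72.        ] [526.6708096  -12.97646713  72.        ]
notch [500.55870154  54.33154233  72.        ] [-34.4591182   17.86529577   0.        ] 38.81494067745428
bt1 [624.27242399 154.46322299  60.        ]
bt2 [618.09918348 145.73378862  60.        ]
bt3 [585.54089057 176.6802844   60.        ]
bt4 [575.43800876 166.87812391  60.        ]
jc1 [624.6458814  109.65823887  18.        ]
jc2 [519.59195008 -85.27477402  18.        ]
jc3 [441.86198145 -43.57841191  18.        ]
jc4 [546.37553785 150.33449353  18.        ]
glue [662. -29. 115.]
tin [ 620. -127.  100.]
endpin [495. 191.  30.]
block1 [664.  55.  30.]
block2 [401. -25.  30.]
pot [ 551. -188.   60.]
plane [ 427. -153.   40.]
yaxis deg 61.677668943812705 [533.11883769  32.78488662  18.        ]
```

Centre is about (535,38) with jig y at 61.7° world. The scene view and the notch direction agree. I'll travel to the jig −x side, closing the fingers on the way.

Emit:
move_arm(
  increments=[255,-50,-47,0,2,255,-100,-95,0,5,255,-150,-142,0,7.5,255,-200,-189,20,7.5,255,-250,-236,40,7.5,255,-300,-283,60,7.5,255,-350,-330,80,7.5,255,-390,-368,90,7.5,255,-412,-389,95,7.5,255,-412,-389,95,7.5,255,-412,-389,95,7.5],
)

```text
t: 1.48
ee_pos: [468.5, 73.3, 99.7]
orientation: [-0.771, -3.044, 0.002]
ft_force: [-0.1, -0.1, -0.2]
width: 0.2
```

```bash
python3 - <<'E'
from h import *
snap('scene','s1');snap('top','t1')
o=ctrl.get_obs();print(o['ee_pos'],proj('s1',o['ee_pos']),proj('t1',o['ee_pos']))
crop('s1',180,90,330,290,3,'c_s1')
a=cv2.imread('pics/c_s1.png');crop('t1',165,90,325,240,3,'c_t1');b=cv2.imread('pics/c_t1.png')
h=max(a.shape[0],b.shape[0]);P=lambda i:cv2.copyMakeBorder(i,0,h-i.shape[0],0,0,cv2.BORDER_CONSTANT)
o=np.hstack([P(a),P(b)]);cv2.imwrite('pics/m1.png',cv2.resize(o,None,fx=.84,fy=.84))
E
```

```text
[468.11782447  74.70627611 100.08625677] [[281.8562719  190.48158577]] [[234.98956393 217.889114  ]]
```

View pics/m1.png

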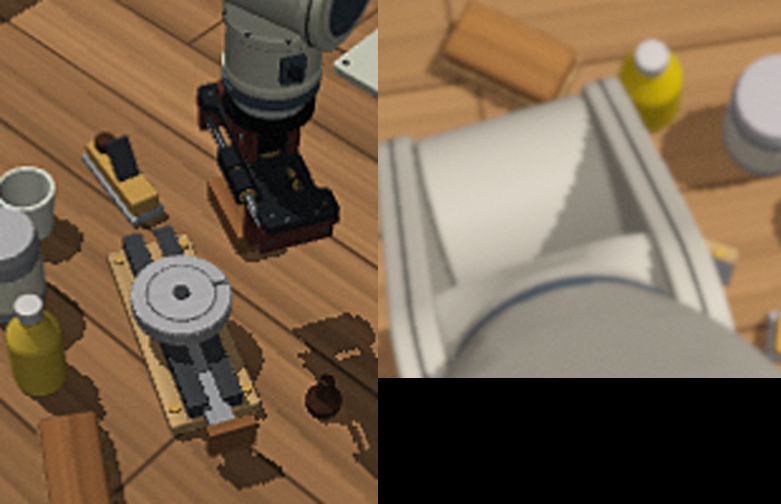

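The scene view shows the gripper beside the collar, with the tip clear of it and the notch at crop (222,283). The top camera is blocked by the arm. Next I'll descend and then feel for the rim.

Emit:
move_arm(
  increments=[255,0,0,25,0,255,0,0,49,0,255,0,0,49,0,255,-8,0,49,0,255,-13,0,49,0,255,-15,0,49,0,255,-17,0,49,0,255,-17,0,49,0],
)

```text
t: 2.58
ee_pos: [483.2, 66.5, 51.2]
orientation: [-0.767, -3.046, 0.002]
ft_force: [-0.2, 0.4, 0.9]
width: 0.7
```

```bash
cat >> h.py <<'E'
C=np.array([535.,38.]);A=np.radians(61.7)
ey=np.array([np.cos(A),np.sin(A)]);ex=np.array([ey[1],-ey[0]])
def st(o=None):
    o=o or ctrl.get_obs();r=o['ee_pos'][:2]-C;f=o['ft_force'][:2]
    print('t',round(o['t'],2),'jig',(r@ex).round(1),(r@ey).round(1),'z',o['ee_pos'][2].round(1),'F jig',(f@ex).round(1),(f@ey).round(1),o['ft_force'][2].round(1),'toolx',(2*np.degrees(np.arctan2(-o['orientation'][1],-o['orientation'][0]))).round(1))
E
python3 -c "
from h import *
st();st()"
```

```text
t 2.58 jig -59.1 0.5 z 51.2 F jig -0.3 0.2 0.9 toolx 151.7
t 2.58 jig -59.1 0.5 z 51.2 F jig -0.3 0.2 0.9 toolx 151.7
```

Not yet touching at jig x = −59. I'll creep in.

Emit:
move_arm(
  increments=[255,-1,0,0,0,255,-2,0,0,0,255,-3,0,0,0,255,-3,0,0,0],
)

```text
t: 3.08
ee_pos: [485.9, 65.0, 51.2]
orientation: [-0.767, -3.046, 0.002]
ft_force: [0.6, -0.6, -0.4]
width: 0.5
```

```bash
python3 -c "
from h import *
st()"
```

```text
t 3.08 jig -56.0 0.5 z 51.2 F jig 0.8 -0.3 -0.4 toolx 151.7
```

Emit:
move_arm(
  increments=[255,-1,0,0,0,255,-2,0,0,0,255,-3,0,0,0,255,-3,0,0,0],
)

```text
t: 3.58
ee_pos: [488.6, 63.6, 51.2]
orientation: [-0.768, -3.046, 0.002]
ft_force: [0.6, 0.3, -0.2]
width: 0.0
```

```bash
python3 -c "
from h import *
st()"
```

```text
t 3.58 jig -52.9 0.5 z 51.2 F jig 0.4 0.6 -0.2 toolx 151.7
```

Emit:
move_arm(
  increments=[255,-1,0,0,0,255,-2,0,0,0,255,-3,0,0,0,255,-3,0,0,0],
)

```text
t: 4.08
ee_pos: [491.3, 62.1, 51.2]
orientation: [-0.768, -3.046, 0.002]
ft_force: [0.5, -0.3, 0.7]
width: 0.4
```

```bash
python3 -c "
from h import *
st();snap('scene','s2');crop('s2',180,90,330,290,3,'c_s2')"
```

```text
t 4.08 jig -49.9 0.5 z 51.2 F jig 0.6 0.0 0.7 toolx 151.7
```

View pics/c_s2.png

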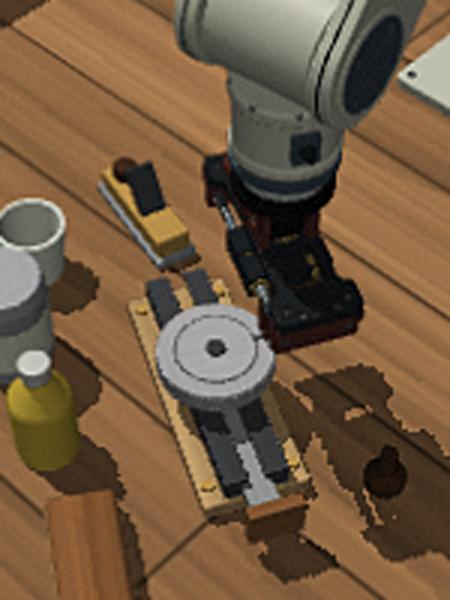

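```bash
python3 -c "
from h import *
snap('scene','s2');o=ctrl.get_obs();e=o['ee_pos']
q=lambda p:((proj('s2',p)-[180,90])*3).round(0).tolist()
print('tcp',q(e),'tcp+30',q(e+[0,0,30]),'+80',q(e+[0,0,80]))
r=[np.r_[C+48.5*(np.cos(a)*ex+np.sin(a)*ey),72] for a in np.radians([0,90,180,270])];print(q(np.array(r)))
crop('s2',235,150,315,230,7,'c_s2')"
```

```text
tcp [[273.0, 347.0]] tcp+30 [[274.0, 324.0]] +80 [[276.0, 284.0]]
[[157.0, 361.0], [234.0, 392.0], [271.0, 331.0], [197.0, 302.0]]
```

View pics/c_s2.png

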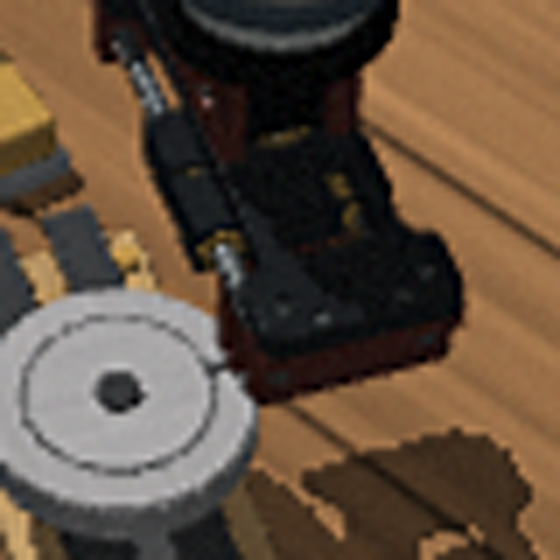

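Emit:
move_arm(
  increments=[255,-1,0,0,0,255,-2,0,0,0,255,-3,0,0,0,255,-3,0,0,0],
)

```text
t: 4.68
ee_pos: [494.0, 60.7, 51.2]
orientation: [-0.768, -3.046, 0.002]
ft_force: [-0.3, 0.4, -0.1]
width: 0.6
```

```bash
python3 -c "
from h import *
st();print(ctrl.get_obs()['moment'])"
```

```text
t 4.67 jig -46.8 0.5 z 51.2 F jig -0.4 0.2 -0.1 toolx 151.7
[ 0.00404636  0.00828799 -0.02262195]
```

No contact with the TCP nominally inside the rim radius, so something is off. I'll back out and turn so that the fingertip is visible.

Emit:
move_arm(
  increments=[255,15,0,0,0,255,35,0,0,-10,255,40,0,0,-20,255,40,0,0,-30,255,40,0,0,-40,255,40,0,0,-50,255,40,0,0,-60,255,40,0,0,-70,255,40,0,0,-70],
)

```text
t: 5.8
ee_pos: [457.8, 79.9, 51.2]
orientation: [1.116, -2.935, 0.001]
ft_force: [-0.3, -0.8, -0.2]
width: 0.6
```

```bash
python3 -c "
from h import *
st();snap('scene','s3');o=ctrl.get_obs();e=o['ee_pos']
q=lambda p:((proj('s3',p)-[220,140])*6).round(0).tolist()
print('tcp',q(e),'tcp+30',q(e+[0,0,30]),'+80',q(e+[0,0,80]))
r=[np.r_[C+48.5*(np.cos(a)*ex+np.sin(a)*ey),72] for a in np.radians([0,90,180,270])];print(q(np.array(r)))
crop('s3',220,140,340,240,6,'c_s3')"
```

```text
t 5.8 jig -87.8 0.3 z 51.2 F jig 0.1 -0.8 -0.2 toolx 221.6
tcp [[390.0, 371.0]] tcp+30 [[394.0, 325.0]] +80 [[402.0, 245.0]]
[[74.0, 422.0], [228.0, 485.0], [303.0, 362.0], [153.0, 303.0]]
```

View pics/c_s3.png

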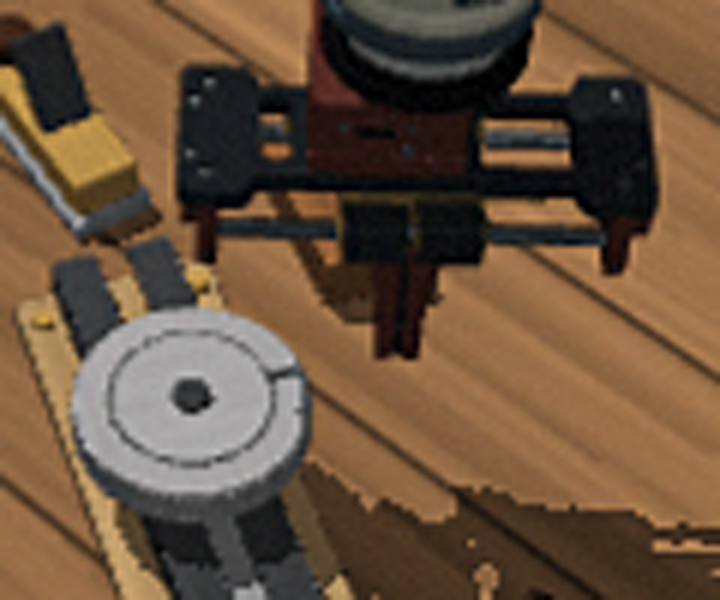

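The tip shows at crop (397,357), while the TCP projects to (390,371), so it is higher or further back than expected. I'll lower it next to the bench, clear of everything, to tell which.

Emit:
move_arm(
  increments=[255,7,18,0,0,255,14,37,10,0,255,14,37,30,0,255,14,37,40,0,255,14,37,46,0,255,14,37,46,0],
)

```text
t: 6.6
ee_pos: [422.7, 98.2, 5.0]
orientation: [1.112, -2.936, 0.001]
ft_force: [0.4, -0.4, -0.0]
width: 0.4
```

```bash
python3 -c "
from h import *
st();snap('scene','s4');o=ctrl.get_obs();e=o['ee_pos'];print(e)
q=lambda p:((proj('s4',p)-[240,140])*7).round(0).tolist()
print('tcp',q(e),'tcp+19',q(e+[0,0,19]),'+80',q(e+[0,0,80]))
crop('s4',240,140,340,220,7,'c_s4')"
```

```text
t 6.6 jig -127.4 -0.2 z 5.0 F jig 0.6 -0.2 -0.0 toolx 221.5
[422.98083928  98.25150236   5.2610512 ]
tcp [[406.0, 482.0]] tcp+19 [[411.0, 450.0]] +80 [[425.0, 344.0]]
```

View pics/c_s4.png

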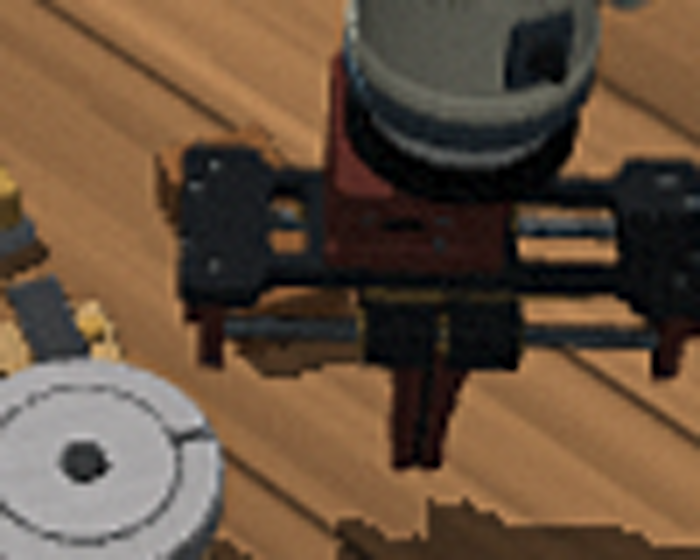

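The tip's shadow (crop ~(455,503)) doesn't meet the tip (416,467), so the tip is well above the bench at a reported z of 5. I'll touch the bench a little further away to measure this.

Emit:
move_arm(
  increments=[255,0,30,0,0,255,0,50,0,0,255,0,50,3,0,255,0,50,5,0,255,0,50,7,0,255,0,50,9,0,255,0,50,9,0],
)

```text
t: 7.52
ee_pos: [389.9, 135.4, -3.9]
orientation: [1.111, -2.937, 0.001]
ft_force: [0.1, 0.6, 0.6]
width: 0.1
```

```bash
python3 -c "
from h import *
st()"
```

```text
t 7.53 jig -173.9 17.0 z -3.9 F jig -0.2 0.6 0.6 toolx 221.5
```

Emit:
move_arm(
  increments=[255,0,0,2,0,255,0,0,4,0,255,0,0,6,0,255,0,0,8,0,255,0,0,9,0,255,0,0,10,0,255,0,0,10,0],
)

```text
t: 8.4
ee_pos: [389.8, 135.4, -14.0]
orientation: [1.111, -2.936, 0.001]
ft_force: [-0.8, 0.4, 0.1]
width: -0.0
```

```bash
python3 -c "
from h import *
st();snap('scene','s5');o=ctrl.get_obs();e=o['ee_pos'];print(e)
q=lambda p:((proj('s5',p)-[250,130])*7).round(0).tolist()
print('tcp',q(e),'tcp+19',q(e+[0,0,19]),'+80',q(e+[0,0,80]))
crop('s5',250,130,350,210,7,'c_s5')"
```

```text
t 8.4 jig -174.0 16.9 z -14.0 F jig -0.9 0.0 0.1 toolx 221.5
[389.89733731 135.43220954 -13.93226999]
tcp [[464.0, 586.0]] tcp+19 [[470.0, 555.0]] +80 [[490.0, 452.0]]
```

View pics/c_s5.png

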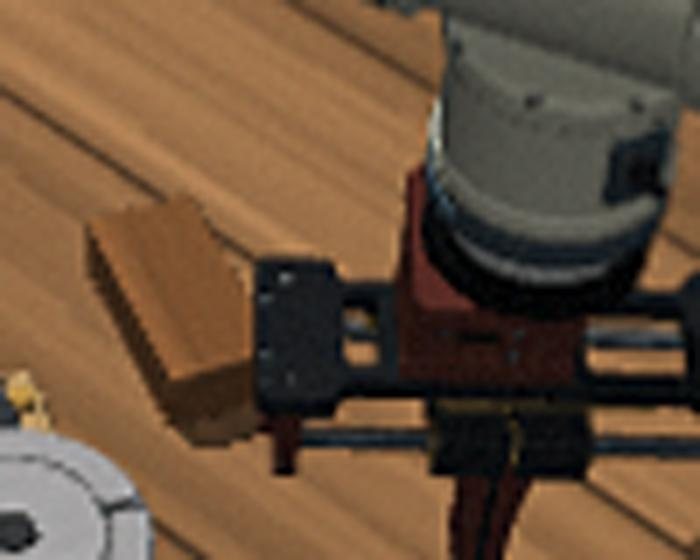

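```bash
python3 -c "
from h import *
crop('s5',280,170,360,240,8,'c_s5')
q=lambda p:((proj('s5',p)-[280,170])*8).round(0).tolist()
e=np.array([389.9,135.4,-14]);print('tcp',q(e),'tcp+19',q(e+[0,0,19]),q(e+[0,0,14]))"
```

```text
tcp [[290.0, 349.0]] tcp+19 [[297.0, 315.0]] [[295.0, 324.0]]
```

View pics/c_s5.png

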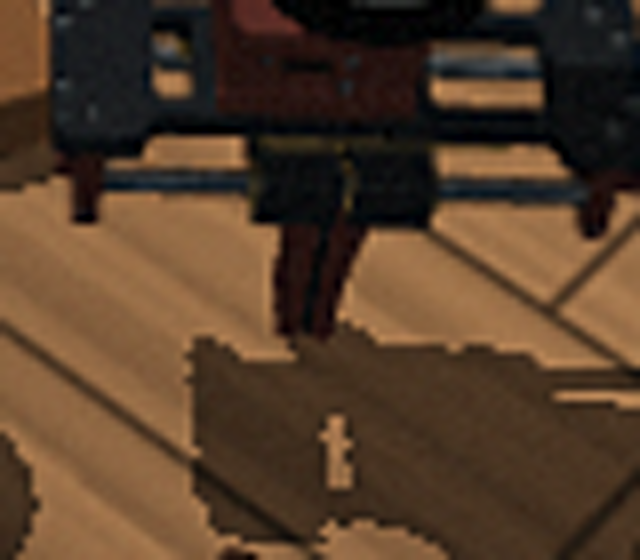

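```bash
python3 -c "
from h import *
print(ctrl.grip_point_offset,[a for a in dir(ctrl) if a[0]!='_'])"
```

```text
18.700000000000003 ['Unreachable', 'close_job', 'get_image', 'get_obs', 'grip_point_offset']
```

Emit:
move_arm(
  increments=[255,0,0,2,0,255,0,0,3,0,255,0,0,4,0,255,0,0,5,0,255,0,0,6,0,255,0,0,7,0,255,0,0,7,0],
)

```text
t: 9.32
ee_pos: [389.8, 135.4, -21.0]
orientation: [1.111, -2.936, 0.001]
ft_force: [0.5, 0.7, 0.4]
width: 0.3
```

Emit:
move_arm(
  increments=[255,0,0,1,0,255,0,0,2,0,255,0,0,3,0,255,0,0,4,0,255,0,0,5,0],
)

```text
t: 9.95
ee_pos: [389.8, 135.4, -26.1]
orientation: [1.111, -2.936, 0.001]
ft_force: [0.2, 0.1, 0.1]
width: 0.4
```

```bash
python3 -c "
from h import *
st();snap('scene','s6')
crop('s6',280,170,360,240,8,'c_s6')"
```

```text
t 9.95 jig -174.0 16.9 z -26.1 F jig 0.1 0.2 0.1 toolx 221.5
```

View pics/c_s6.png

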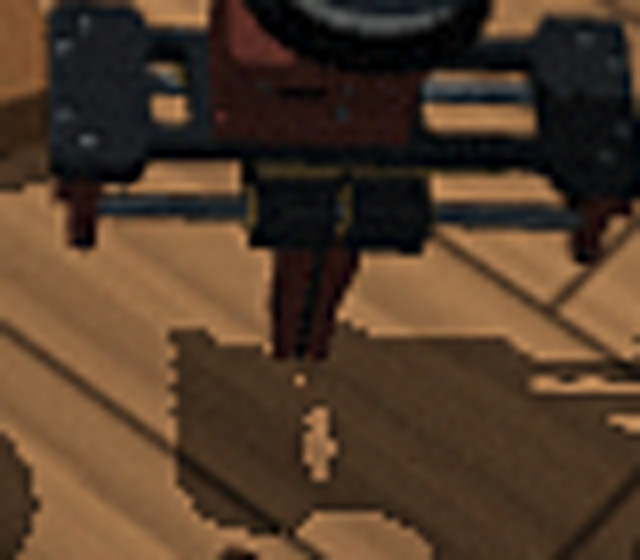

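```bash
python3 -c "
from h import *
snap('top','t6');o=ctrl.get_obs();print(o['qpos'],o['joint_torque'].round(1),proj('t6',o['ee_pos']),proj('t6',o['ee_pos']+[0,0,80]),proj('t6',o['ee_pos']+[0,0,200]))
im=cv2.imread('pics/t6.png');cv2.imwrite('pics/t6b.png',cv2.resize(im,(768,576)))
crop('s6',230,30,410,260,3,'c_s6b')"
```

```text
[ 3.05984044e-01  5.62013594e-01  2.18875269e+00 -1.67053714e-03
  3.92922745e-01 -1.98683792e+00] [ -0.  -42.9  -7.8  -0.    0.    0. ] [[215.17535669 268.1240237 ]] [[211.5394198  265.42839033]] [[204.78406006 260.42194787]]
```

View pics/t6b.png

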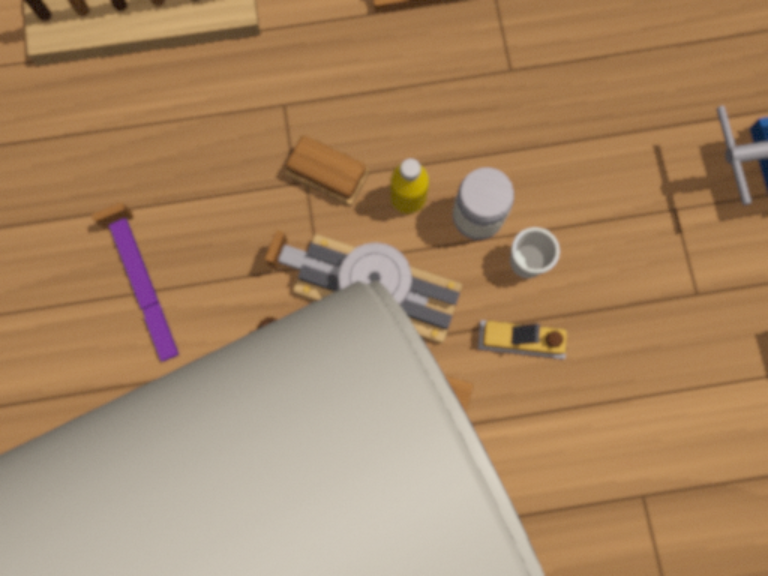

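View pics/c_s6b.png

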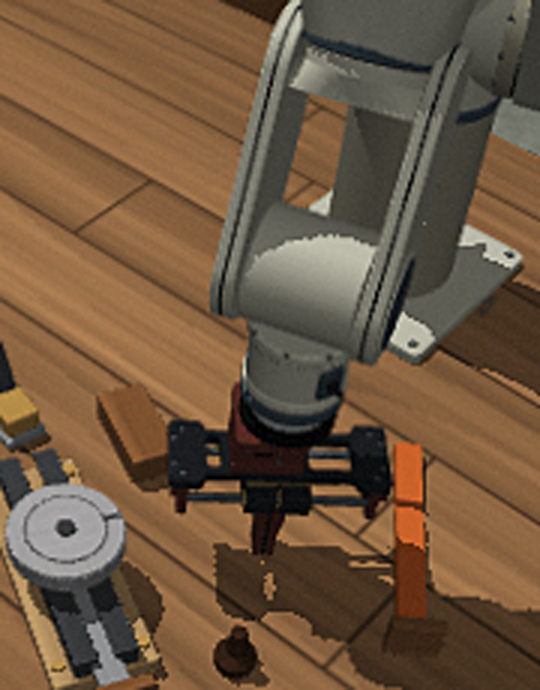

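Emit:
move_arm(
  increments=[255,0,0,1,0,255,0,0,2,0,255,0,0,3,0,255,0,0,4,0,255,0,0,5,0,255,0,0,6,0],
)

```text
t: 10.8
ee_pos: [389.9, 135.5, -27.7]
orientation: [1.112, -2.938, 0.001]
ft_force: [-17.1, -6.1, 111.9]
width: 0.7
```

```bash
python3 -c "
from h import *
st();snap('scene','s7')
crop('s7',280,170,360,240,8,'c_s7')"
```

```text
t 10.8 jig -173.9 17.0 z -27.7 F jig -12.1 -13.5 111.9 toolx 221.5
```

View pics/c_s7.png

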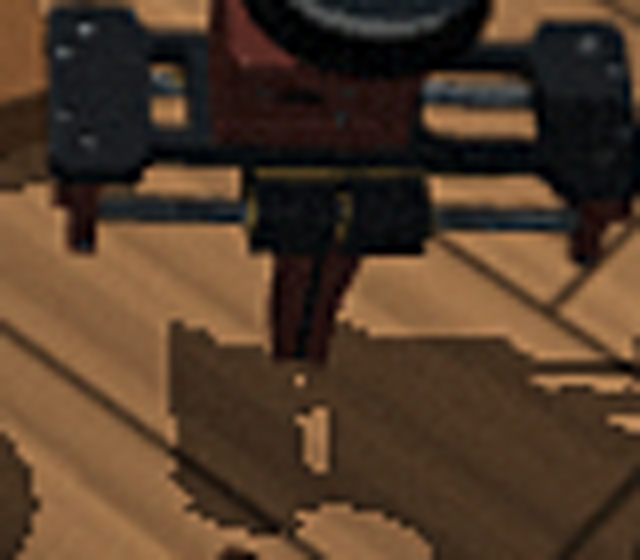

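Bench contact comes at reported z ≈ −27, and the arm is stiff. I'll lift off at once.

Emit:
move_arm(
  increments=[255,0,0,-15,0,255,0,0,-40,0,255,0,0,-50,0],
)

```text
t: 11.22
ee_pos: [390.6, 135.7, 23.4]
orientation: [-1.111, 2.937, -0.001]
ft_force: [0.4, 0.3, 0.2]
width: 0.6
```

```bash
python3 -c "
from h import *
st()
tip=np.array([280+300/8,170+357/8]);print(atz('s7',tip,0),atz('s7',tip,5))"
```

```text
t 11.22 jig -173.5 17.6 z 23.4 F jig 0.2 0.5 0.2 toolx -138.5
[3.99377423e+02 1.45004533e+02 1.13686838e-13] [402.69705748 146.85180655   5.        ]
```

So the real fingertip is about 27 mm above the reported TCP, while its x and y agree with the image. Earlier I passed over the collar's top. I'll return to the rim's −x side at reported z ≈ 24, which puts the tip at about 51.

Emit:
move_arm(
  increments=[255,-3,-15,0,10,255,-6,-30,0,20,255,-9,-50,0,30,255,-12,-65,0,40,255,-15,-80,0,50,255,-17,-90,0,60,255,-17.5,-98.5,0,70,255,-17.5,-98.5,0,70,255,-17.5,-98.5,0,70],
)

```text
t: 12.35
ee_pos: [468.3, 73.5, 23.1]
orientation: [0.769, 3.045, 0.0]
ft_force: [-0.2, 0.8, 0.5]
width: 0.7
```

```bash
python3 -c "
from h import *
st()"
```

```text
t 12.35 jig -75.5 -0.3 z 23.1 F jig -0.5 0.6 0.5 toolx -208.4
```

Emit:
move_arm(
  increments=[255,-8,0,0,0,255,-13,0,0,0,255,-14,0,0,0,255,-14.5,0,0,0,255,-15,0,0,0,255,-15.5,0,0,0],
)

```text
t: 13.1
ee_pos: [481.9, 66.2, 23.1]
orientation: [0.769, 3.045, -0.0]
ft_force: [0.2, -0.5, 0.3]
width: 0.1
```

Emit:
move_arm(
  increments=[255,-0.5,0,0,0,255,-1,0,0,0],
)

```text
t: 13.35
ee_pos: [482.3, 65.8, 23.1]
orientation: [-0.769, -3.046, 0.0]
ft_force: [-2.8, 1.4, 1.8]
width: 0.7
```

Emit:
move_arm(
  increments=[255,-0.5,0,0,0,255,-1,0,0,0],
)

```text
t: 13.6
ee_pos: [482.2, 65.5, 23.1]
orientation: [-0.769, -3.044, 0.001]
ft_force: [-5.7, 3.6, 5.5]
width: 0.4
```

```bash
python3 -c "
from h import *
st()"
```

```text
t 13.6 jig -59.5 -0.8 z 23.1 F jig -6.7 0.5 5.5 toolx 151.6
```

Contact at jig x ≈ −59.7 with about 7 N per 0.7 mm, nicely soft. Now the first stroke: along the flat, then round 45° on the corner.

Emit:
move_arm(
  increments=[255,-0.8,-4,0,0,255,-0.8,-8,0,0,255,-0.8,-10.2,0,0,255,-1.2,-16.4,0,0,255,-2.4,-22.6,0,0,255,-4.4,-28.6,0,0,255,-7.2,-34.2,0,0],
)

```text
t: 14.48
ee_pos: [472.1, 31.5, 23.1]
orientation: [-0.769, -3.044, 0.001]
ft_force: [-3.1, 1.0, 1.4]
width: 0.4
```

```bash
python3 -c "
from h import *
st();snap('scene','s8');crop('s8',200,140,310,250,6,'c_s8')"
```

```text
t 14.47 jig -52.3 -35.5 z 23.1 F jig -3.2 -0.6 1.4 toolx 151.6
```

View pics/c_s8.png

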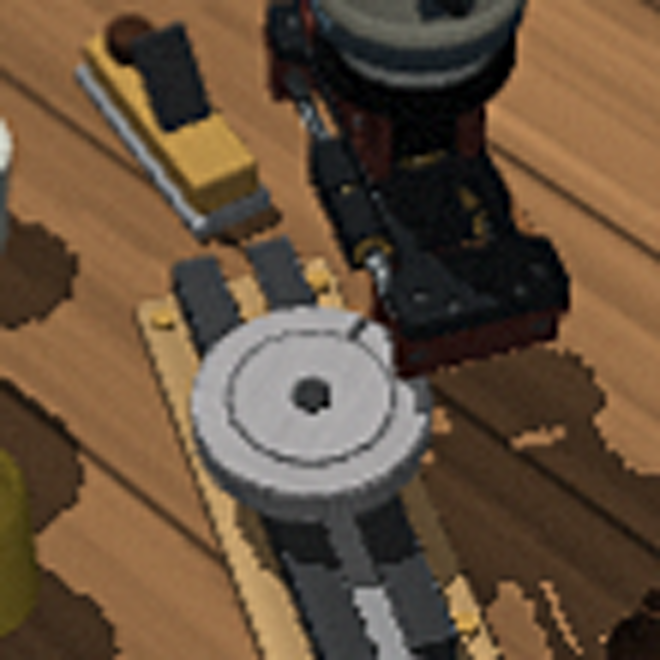

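```bash
cat >> h.py <<'E'
def notch(f,px,z=72.5):
    p=atz(f,px,z)[:2]-C-np.array([0,0]); print('r',np.hypot(*p).round(1),'rot deg',(np.degrees(np.arctan2(p[1],p[0]))-151.7)%360)
E
python3 -c "
from h import *
notch('s8',(200+360/6,140+328/6));print(atz('s8',(200+311/6,140+395/6),72.5))"
```

```text
r 38.6 rot deg 39.463634160732454
[536.14716647  39.80167825  72.5       ]
```

The notch is at crop (360,328), which is 39.5° of rotation against about 41° of roll, so there is no slip. Continuing round the −x/−y corner.

Emit:
move_arm(
  increments=[255,-5.4,-6.4,0,0,255,-11.2,-12.2,0,0,255,-18,-16.9,0,0,255,-25.5,-20.4,0,0],
)

```text
t: 15.02
ee_pos: [486.0, 0.3, 23.1]
orientation: [-0.77, -3.045, 0.001]
ft_force: [-0.4, 0.3, -0.5]
width: 0.4
```

```bash
python3 -c "
from h import *
st()"
```

```text
t 15.03 jig -25.2 -56.5 z 23.1 F jig -0.5 0.1 -0.5 toolx 151.6
```

Emit:
move_arm(
  increments=[255,0,0.5,0,0,255,0,1,0,0,255,0,1.5,0,0],
)

```text
t: 15.4
ee_pos: [485.9, 1.4, 23.1]
orientation: [-0.769, -3.044, 0.002]
ft_force: [-4.5, -5.8, 4.6]
width: 0.6
```

Emit:
move_arm(
  increments=[255,0,0.5,0,0,255,0,1,0,0,255,0,1.5,0,0],
)

```text
t: 15.78
ee_pos: [484.9, 2.4, 23.1]
orientation: [-0.768, -3.042, 0.004]
ft_force: [-5.5, -8.2, 6.8]
width: 0.2
```

```bash
python3 -c "
from h import *
st()"
```

```text
t 15.78 jig -27.2 -55.1 z 23.1 F jig -1.0 -9.8 6.8 toolx 151.7
```

Emit:
move_arm(
  increments=[255,-7.7,-1.5,0,0,255,-16,-2.2,0,0,255,-22,-2.2,0,0,255,-29,-2.2,0,0,255,-36,-2.2,0,0],
)

```text
t: 16.4
ee_pos: [514.8, -17.2, 23.2]
orientation: [-0.766, -3.041, 0.006]
ft_force: [-4.8, -8.0, 7.7]
width: 0.1
```

```bash
python3 -c "
from h import *
st();snap('scene','s9');crop('s9',200,140,310,250,6,'c_s9')"
```

```text
t 16.4 jig 8.3 -58.2 z 23.2 F jig -0.4 -9.3 7.7 toolx 151.7
```

View pics/c_s9.png

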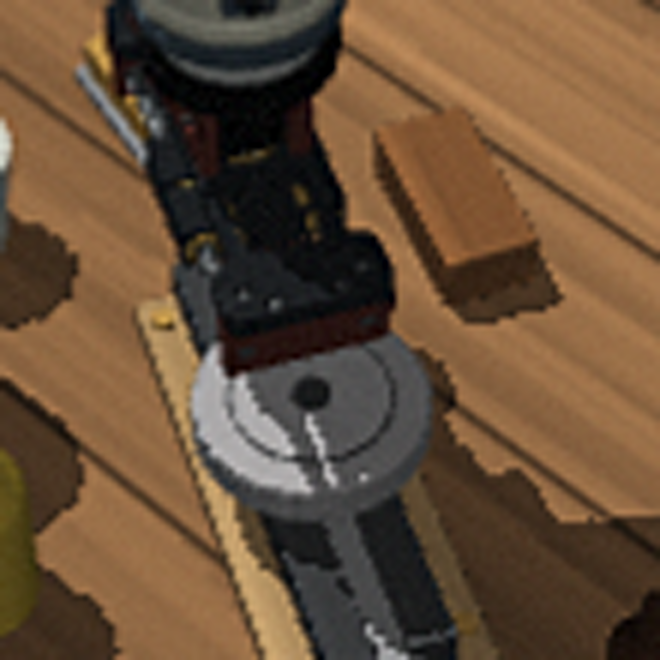

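Emit:
move_arm(
  increments=[255,-6.7,1.3,0,0,255,-12.9,2.5,0,0,255,-18.8,4.5,0,0,255,-24.4,7.3,0,0,255,-29.6,10.8,0,0,255,-34.3,14.9,0,0],
)

```text
t: 17.2
ee_pos: [554.5, -21.2, 23.6]
orientation: [-0.766, -3.045, 0.007]
ft_force: [0.6, -4.2, 1.1]
width: 0.2
```

```bash
python3 -c "
from h import *
st()"
```

```text
t 17.2 jig 45.2 -42.8 z 23.6 F jig 2.5 -3.4 1.1 toolx 151.8
```

Emit:
move_arm(
  increments=[255,-3.3,5.9,0,0,255,-7.4,13.1,0,0,255,-10.3,20.9,0,0,255,-11.7,29.1,0,0,255,-11.9,34,0,0,255,-11.9,39,0,0],
)

```text
t: 17.95
ee_pos: [585.3, 7.9, 24.2]
orientation: [0.765, 3.046, -0.005]
ft_force: [4.9, -3.9, 3.5]
width: 0.6
```

```bash
python3 -c "
from h import *
st();snap('scene','s10');crop('s10',200,140,310,250,6,'c_s10')"
```

```text
t 17.95 jig 58.6 -2.7 z 24.2 F jig 6.2 -1.1 3.5 toolx -208.2
```

View pics/c_s10.png

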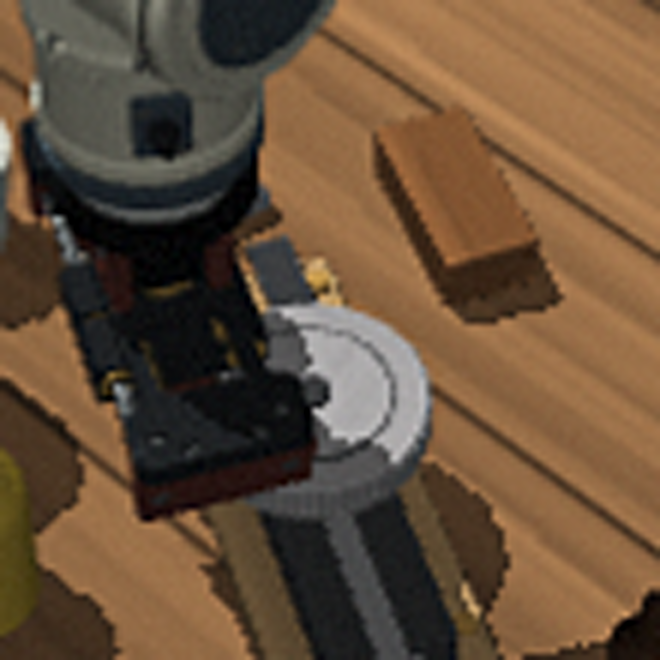

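Emit:
move_arm(
  increments=[255,0.8,6,0,0,255,0.8,12.4,0,0,255,1.5,20.7,0,0,255,3.7,28.8,0,0,255,7.2,36.4,0,0,255,12,43.3,0,0,255,17.9,49.2,0,0],
)

```text
t: 18.88
ee_pos: [592.0, 60.9, 23.6]
orientation: [-0.765, -3.047, 0.006]
ft_force: [-0.3, -0.3, -0.6]
width: 0.4
```

```bash
python3 -c "
from h import *
st();snap('scene','s11');crop('s11',200,140,310,250,6,'c_s11')"
```

```text
t 18.88 jig 39.3 47.2 z 23.6 F jig -0.1 -0.4 -0.6 toolx 151.8
```

View pics/c_s11.png

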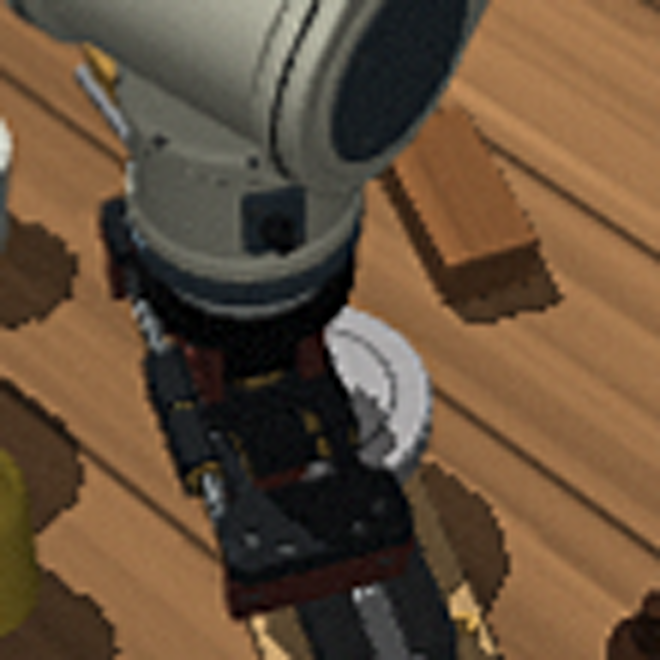

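Emit:
move_arm(
  increments=[255,0.6,-0.8,0,0,255,1.0,-1.2,0,0,255,1.3,-1.5,0,0],
)

```text
t: 19.3
ee_pos: [590.7, 61.1, 23.9]
orientation: [0.765, 3.046, -0.004]
ft_force: [3.9, 3.7, 0.4]
width: 0.6
```

```bash
python3 -c "
from h import *
st()"
```

```text
t 19.3 jig 38.1 46.7 z 23.9 F jig 1.7 5.0 0.4 toolx -208.2
```

Emit:
move_arm(
  increments=[255,7,3.6,0,0,255,14.5,6.7,0,0,255,22.4,8.6,0,0,255,28.9,9,0,0,255,36,9,0,0,255,43,9,0,0],
)

```text
t: 20.05
ee_pos: [556.8, 89.7, 24.0]
orientation: [0.765, 3.045, -0.003]
ft_force: [3.2, 3.7, 2.7]
width: 0.6
```

```bash
python3 -c "
from h import *
st();snap('scene','s12');crop('s12',200,140,310,250,6,'c_s12')"
```

```text
t 20.05 jig -5.3 55.8 z 24.0 F jig 1.1 4.8 2.7 toolx -208.2
```

View pics/c_s12.png

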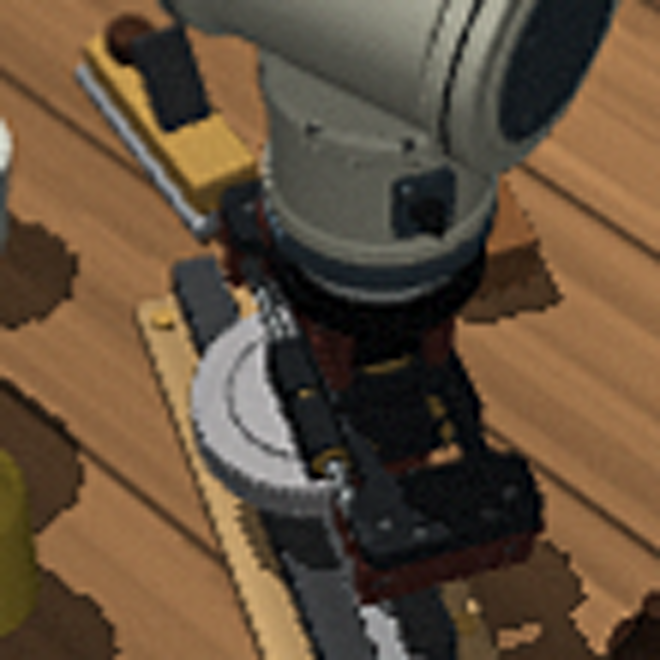

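The four contacts give a consistent model: centre (−0.55,−1.2) in jig coordinates, tip 21.3 × 17 mm, R 48.5. I'll have a helper print the next path points.

```bash
cat >> h.py <<'E'
def path(n=12,step=8,pen=0.8,R=48.5):
    cx,cy,a,b=-.55,-1.2,10.65,8.5
    P=[]
    for k in range(4):   # corners CCW start from +x+y
        s=[(1,1),(-1,1),(-1,-1),(1,-1)][k]
        for u in np.radians(np.linspace(90*k,90*k+90,46)): P.append([cx+s[0]*a+(R-pen)*np.cos(u),cy+s[1]*b+(R-pen)*np.sin(u)])
    P=np.array(P+[P[0]]);d=np.r_[0,np.cumsum(np.hypot(*np.diff(P,axis=0).T))]
    L=d[-1];g=np.arange(0,L,.2);G=np.c_[np.interp(g,d,P[:,0]),np.interp(g,d,P[:,1])]
    o=ctrl.get_obs();r=o['ee_pos'][:2]-C;m=np.array([r@ex,r@ey])
    i=np.argmin(np.hypot(*(G-m).T));s0=g[i];out=[]
    for j in range(1,n+1):
        q=[np.interp((s0+step*j)%L,g,G[:,k]) for k in(0,1)]-m
        out+=[255,round(-q[0],1),round(q[1],1),0,0]
    print('s0',s0.round(1),'L',L.round(1),'gap',np.hypot(*(G[i]-m)).round(2));print(out)
E
python3 -c "
from h import *
path(9,8.5)"
```

```text
s0 91.2 L 376.3 gap 0.77
[255, np.float64(8.6), np.float64(-0.9), 0, 0, 255, np.float64(17.0), np.float64(-2.3), 0, 0, 255, np.float64(25.0), np.float64(-5.1), 0, 0, 255, np.float64(32.3), np.float64(-9.3), 0, 0, 255, np.float64(38.8), np.float64(-14.8), 0, 0, 255, np.float64(44.3), np.float64(-21.3), 0, 0, 255, np.float64(48.5), np.float64(-28.6), 0, 0, 255, np.float64(51.3), np.float64(-36.6), 0, 0, 255, np.float64(52.7), np.float64(-45.0), 0, 0]
```

Emit:
move_arm(
  increments=[255,8.6,-0.9,0,0,255,17,-2.3,0,0,255,25,-5.1,0,0,255,32.3,-9.3,0,0,255,38.8,-14.8,0,0,255,44.3,-21.3,0,0,255,48.5,-28.6,0,0,255,51.3,-36.6,0,0,255,52.7,-45,0,0],
)

```text
t: 21.22
ee_pos: [487.1, 74.6, 23.8]
orientation: [-0.765, -3.046, 0.005]
ft_force: [-2.2, 1.4, 2.0]
width: 0.7
```

```bash
python3 -c "
from h import *
st();path(9,8.5);snap('scene','s13');crop('s13',200,140,310,250,6,'c_s13')"
```

```text
t 21.23 jig -59.6 9.5 z 23.8 F jig -2.6 0.2 2.0 toolx 151.8
s0 169.0 L 376.3 gap 0.72
[255, np.float64(-0.7), np.float64(-8.6), 0, 0, 255, np.float64(-0.7), np.float64(-17.1), 0, 0, 255, np.float64(-1.1), np.float64(-25.5), 0, 0, 255, np.float64(-3.0), np.float64(-33.8), 0, 0, 255, np.float64(-6.3), np.float64(-41.6), 0, 0, 255, np.float64(-10.9), np.float64(-48.7), 0, 0, 255, np.float64(-16.7), np.float64(-54.9), 0, 0, 255, np.float64(-23.6), np.float64(-60.0), 0, 0, 255, np.float64(-31.2), np.float64(-63.7), 0, 0]
```

View pics/c_s13.png

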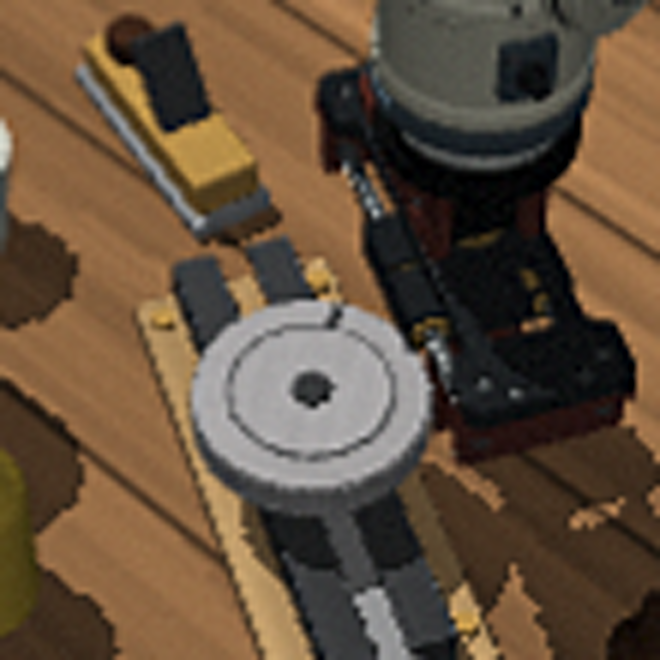

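```bash
python3 -c "
from h import *
for z in(73,76.6): notch('s13',(200+334/6,140+316/6),z); print(atz('s13',(200+312/6,140+389/6),z))"
```

```text
r 39.8 rot deg 57.26581105055391
[533.93837987  38.26128743  73.        ]
r 37.0 rot deg 56.187433758113855
[535.95595682  40.16994845  76.6       ]
```

The notch is at crop (334,316). The collar has visibly climbed about 4 mm, so it stands at about 417°, with roughly 300° (256 mm of path) to go.

Emit:
move_arm(
  increments=[255,-0.8,-8.6,0,0,255,-0.8,-17.1,0,0,255,-1.2,-25.5,0,0,255,-3.1,-33.8,0,0,255,-6.4,-41.6,0,0,255,-11,-48.7,0,0,255,-16.8,-54.8,0,0,255,-23.6,-59.9,0,0,255,-31.2,-63.6,0,0],
)

```text
t: 22.4
ee_pos: [484.2, 2.4, 23.8]
orientation: [-0.765, -3.046, 0.006]
ft_force: [-2.2, -0.8, 1.6]
width: 0.3
```

```bash
sed -i 's/round(-q\[0\],1),round(q\[1\],1)/float(round(-q[0],1)),float(round(q[1],1))/' h.py; python3 -c "
from h import *
st();path(10,8.5)"
```

```text
t 22.4 jig -27.8 -55.5 z 23.8 F jig -1.6 -1.8 1.6 toolx 151.8
s0 246.4 L 376.3 gap 0.99
[255, -8.5, -1.2, 0, 0, 255, -17.0, -1.9, 0, 0, 255, -25.5, -1.9, 0, 0, 255, -34.0, -1.9, 0, 0, 255, -42.5, -1.7, 0, 0, 255, -50.8, -0.2, 0, 0, 255, -58.7, 2.8, 0, 0, 255, -66.0, 7.2, 0, 0, 255, -72.4, 12.8, 0, 0, 255, -77.7, 19.4, 0, 0]
```

Emit:
move_arm(
  increments=[255,-8.6,-1,0,0,255,-17,-1.7,0,0,255,-25.5,-1.7,0,0,255,-34,-1.7,0,0,255,-42.5,-1.5,0,0,255,-50.7,0,0,0,255,-58.6,3,0,0,255,-65.9,7.4,0,0,255,-72.2,13,0,0,255,-77.5,19.5,0,0],
)

```text
t: 23.65
ee_pos: [563.7, -17.3, 24.1]
orientation: [0.765, 3.045, -0.005]
ft_force: [0.8, -2.7, 2.1]
width: 0.5
```

```bash
python3 -c "
from h import *
st();path(11,8.5)"
```

```text
t 23.65 jig 51.5 -35.1 z 24.1 F jig 2.0 -2.0 2.1 toolx -208.2
s0 333.0 L 376.3 gap 0.88
[255, -3.0, 8.0, 0, 0, 255, -5.4, 16.2, 0, 0, 255, -6.3, 24.6, 0, 0, 255, -6.3, 33.1, 0, 0, 255, -6.3, 41.6, 0, 0, 255, -5.7, 50.1, 0, 0, 255, -3.6, 58.3, 0, 0, 255, -0.0, 66.0, 0, 0, 255, 4.8, 73.0, 0, 0, 255, 10.8, 79.0, 0, 0, 255, 17.8, 83.8, 0, 0]
```

Emit:
move_arm(
  increments=[255,-2.9,8.1,0,0,255,-5.2,16.2,0,0,255,-6.1,24.6,0,0,255,-6.1,33.1,0,0,255,-6.1,41.6,0,0,255,-5.5,50.1,0,0,255,-3.4,58.2,0,0,255,0.2,65.9,0,0,255,5,72.8,0,0,255,11,78.8,0,0,255,18,83.6,0,0],
)

```text
t: 25.02
ee_pos: [588.1, 66.2, 24.2]
orientation: [0.765, 3.044, -0.003]
ft_force: [4.8, 1.5, 2.1]
width: 0.4
```

```bash
python3 -c "
from h import *
st();path(11,8.5)"
```

```text
t 25.02 jig 33.4 50.0 z 24.2 F jig 3.5 3.6 2.1 toolx -208.2
s0 51.0 L 376.3 gap 0.95
[255, 8.2, 2.5, 0, 0, 255, 16.4, 4.5, 0, 0, 255, 24.9, 5.0, 0, 0, 255, 33.4, 5.0, 0, 0, 255, 41.9, 5.0, 0, 0, 255, 50.4, 4.7, 0, 0, 255, 58.7, 2.9, 0, 0, 255, 66.5, -0.3, 0, 0, 255, 73.7, -4.9, 0, 0, 255, 79.9, -10.6, 0, 0, 255, 85.1, -17.4, 0, 0]
```

That's about 258 mm rolled. I'll back off, rise and go over to the slide's outer end, then look at the notch.

Emit:
move_arm(
  increments=[255,-8,10,0,0,255,-12,15,-10,0,255,-12,15,-35,0,255,-12,25,-60,0,255,5,65,-60,0,255,20,105,-60,0,255,33,135,-60,0,255,33,135,-60,0],
)

```text
t: 26.02
ee_pos: [622.6, 202.8, 84.0]
orientation: [0.761, 3.045, -0.003]
ft_force: [-0.9, -0.4, 0.0]
width: 0.6
```

```bash
python3 -c "
from h import *
st();snap('scene','s14');crop('s14',200,140,310,250,6,'c_s14');snap('top','t14');crop('t14',165,90,325,240,5,'c_t14')"
```

```text
t 26.02 jig -1.0 186.7 z 84.0 F jig -0.6 -0.8 0.0 toolx -208.1
```

View pics/c_s14.png

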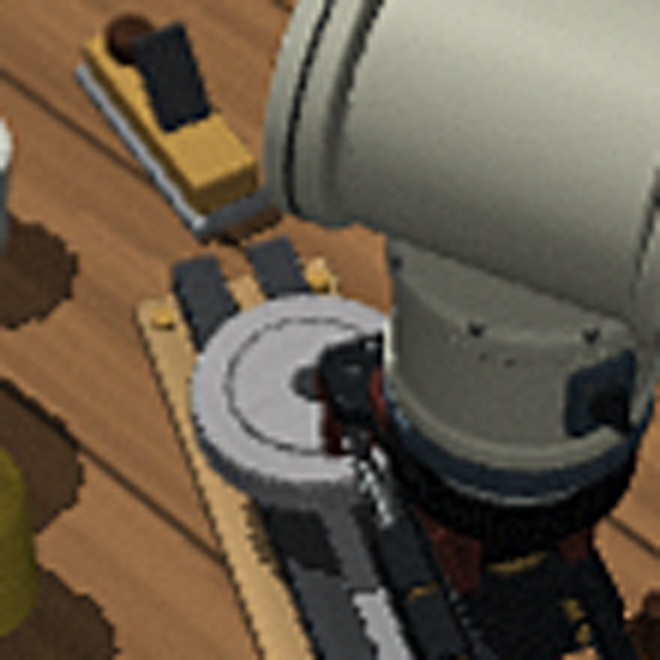

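View pics/c_t14.png

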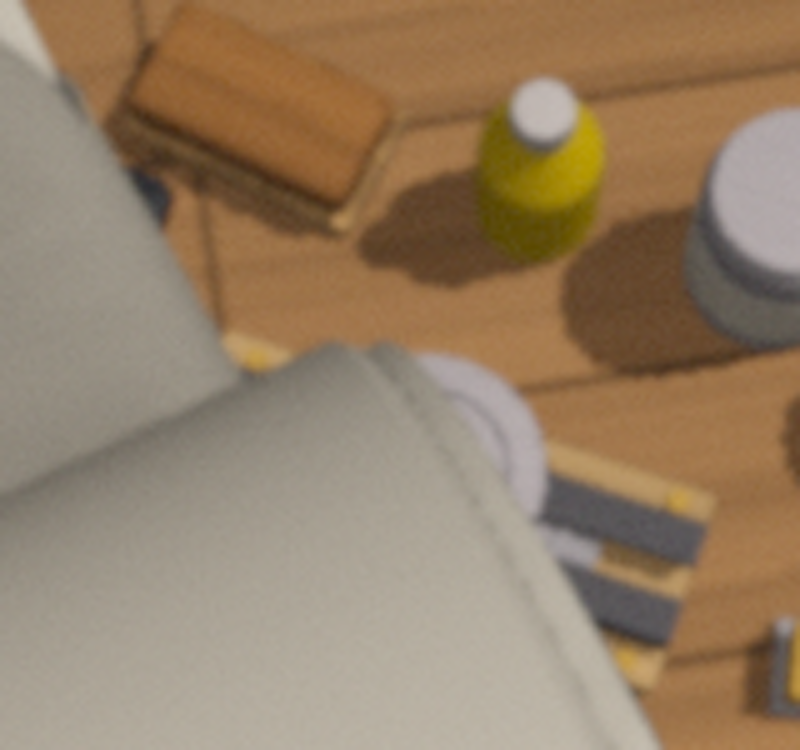

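The notch is hidden by the hand, and is not in the visible part of the face. I'll move a bit further out to see it.

Emit:
move_arm(
  increments=[255,0,35,0,0,255,0,70,0,0,255,0,80,0,0,255,0,80,0,0],
)

```text
t: 26.62
ee_pos: [659.7, 269.9, 83.2]
orientation: [0.765, 3.046, -0.006]
ft_force: [-0.6, -0.0, 0.1]
width: 0.7
```

```bash
python3 -c "
from h import *
st();snap('scene','s15');crop('s15',200,140,310,250,6,'c_s15')"
```

```text
t 26.62 jig -0.1 263.3 z 83.2 F jig -0.5 -0.3 0.1 toolx -208.2
```

View pics/c_s15.png

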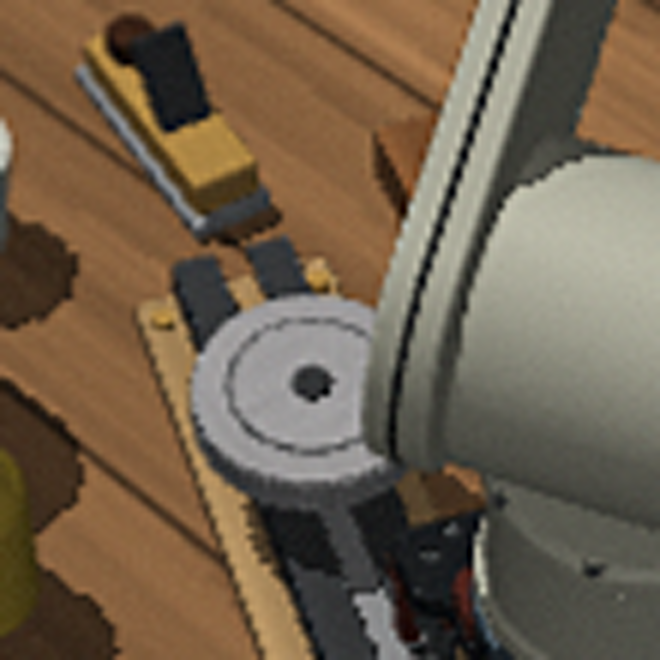

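Still partly hidden, but the notch is within the hidden sector around the −x side (+30/−60°). The centre has risen another step (395→389→383). Both fit about 720°, well within ±90°. Now to the slide.

Emit:
move_arm(
  increments=[255,0,-35,0,0,255,0,-60,20,0,255,0,-78,45,0,255,0,-78,66,0,255,0,-78,66,0,255,0,-90,66,0,255,0,-98,66,0,255,0,-98,66,0],
)

```text
t: 27.68
ee_pos: [613.1, 182.5, 18.2]
orientation: [0.766, 3.045, -0.006]
ft_force: [0.0, -0.2, -0.4]
width: 0.5
```

```bash
python3 -c "
from h import *
st()"
```

```text
t 27.68 jig 0.3 164.2 z 18.2 F jig 0.1 -0.1 -0.4 toolx -208.2
```

Emit:
move_arm(
  increments=[255,0,-4,0,0,255,0,-6,0,0,255,0,-8,0,0,255,0,-10,0,0],
)

```text
t: 28.18
ee_pos: [609.1, 174.1, 18.7]
orientation: [0.766, 3.044, -0.004]
ft_force: [1.3, 3.8, 2.7]
width: 0.3
```

```bash
python3 -c "
from h import *
st();snap('scene','s16');crop('s16',200,150,330,280,5,'c_s16')"
```

```text
t 28.18 jig 0.7 155.0 z 18.7 F jig -0.7 4.0 2.7 toolx -208.2
```

View pics/c_s16.png

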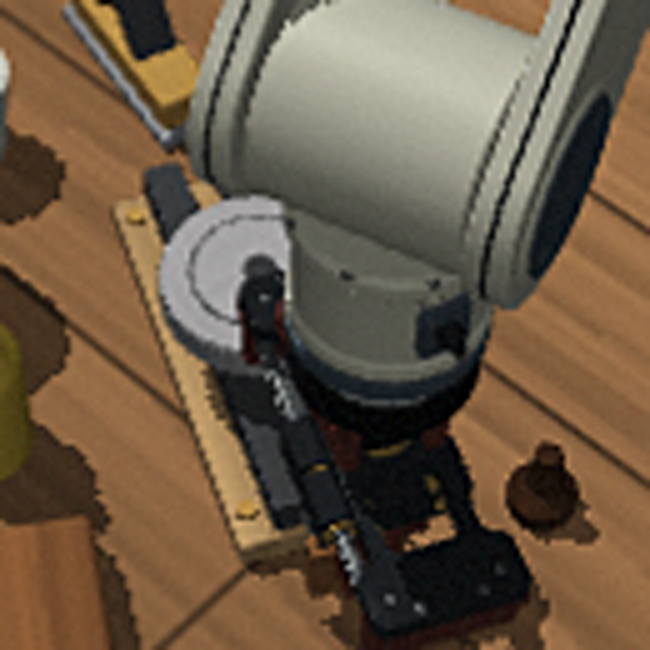

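Pushing with about 4 N and the block is moving (4 mm past first contact), so the pin is out. Continuing.

Emit:
move_arm(
  increments=[255,0,-4,0,0,255,0,-7,0,0,255,0,-10,0,0,255,0,-13,0,0,255,0,-16,0,0,255,0,-19,0,0,255,0,-22,0,0,255,0,-25,0,0,255,0,-27,0,0],
)

```text
t: 29.35
ee_pos: [596.0, 149.9, 18.7]
orientation: [0.766, 3.044, -0.005]
ft_force: [1.6, 2.1, 0.8]
width: 0.5
```

```bash
python3 -c "
from h import *
st()"
```

```text
t 29.35 jig 0.6 127.4 z 18.7 F jig 0.4 2.6 0.8 toolx -208.2
```

Emit:
move_arm(
  increments=[255,0,-1.5,0,0,255,0,-2.5,0,0,255,0,-3.5,0,0,255,0,-3.5,0,0],
)

```text
t: 29.85
ee_pos: [594.8, 147.8, 18.7]
orientation: [0.766, 3.043, -0.002]
ft_force: [3.0, 6.2, -1.3]
width: 0.7
```

```bash
python3 -c "
from h import *
st()"
```

```text
t 29.85 jig 0.6 125.0 z 18.7 F jig -0.3 6.9 -1.3 toolx -208.3
```

Emit:
move_arm(
  increments=[255,0,-1.5,0,0,255,0,-2,0,0,255,0,-2,0,0],
)

```text
t: 30.22
ee_pos: [595.0, 147.8, 18.8]
orientation: [0.767, 3.041, 0.002]
ft_force: [3.7, 10.4, -2.1]
width: 0.2
```

```bash
python3 -c "
from h import *
st()"
```

```text
t 30.23 jig 0.8 125.1 z 18.8 F jig -1.7 10.9 -2.1 toolx -208.3
```

The tip stops at 125.1 while the force rises to 11 N, so the slide is against the end stop. Backing off, up and away to look.

Emit:
move_arm(
  increments=[255,0,10,0,0,255,0,25,0,0,255,0,45,-30,0,255,0,60,-70,0,255,50,100,-100,0,255,100,130,-100,0,255,150,160,-100,0,255,200,190,-100,0,255,240,220,-100,0,255,240,220,-100,0],
)

```text
t: 31.48
ee_pos: [485.4, 458.5, 118.1]
orientation: [0.759, 3.043, 0.002]
ft_force: [0.8, -1.1, -0.1]
width: 0.9
```

```bash
python3 -c "
from h import *
st();snap('scene','s17');crop('s17',200,140,310,270,5,'c_s17');snap('top','t17');crop('t17',165,120,325,240,5,'c_t17');cv2.imwrite('pics/f17.png',np.hstack([cv2.imread('pics/s17.png'),cv2.imread('pics/t17.png')])[:,:, :]); im=cv2.imread('pics/f17.png');cv2.imwrite('pics/f17.png',cv2.resize(im,(800,300)))"
```

```text
t 31.48 jig -243.0 346.7 z 118.1 F jig 1.2 -0.6 -0.1 toolx -208.0
```

View pics/c_s17.png

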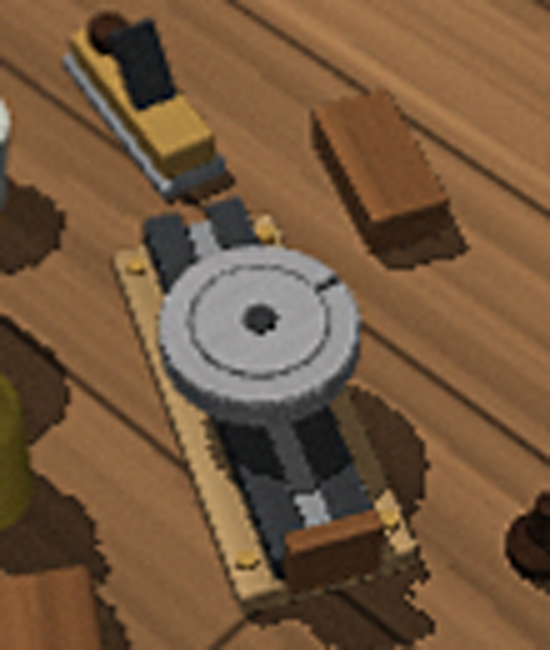

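View pics/c_t17.png

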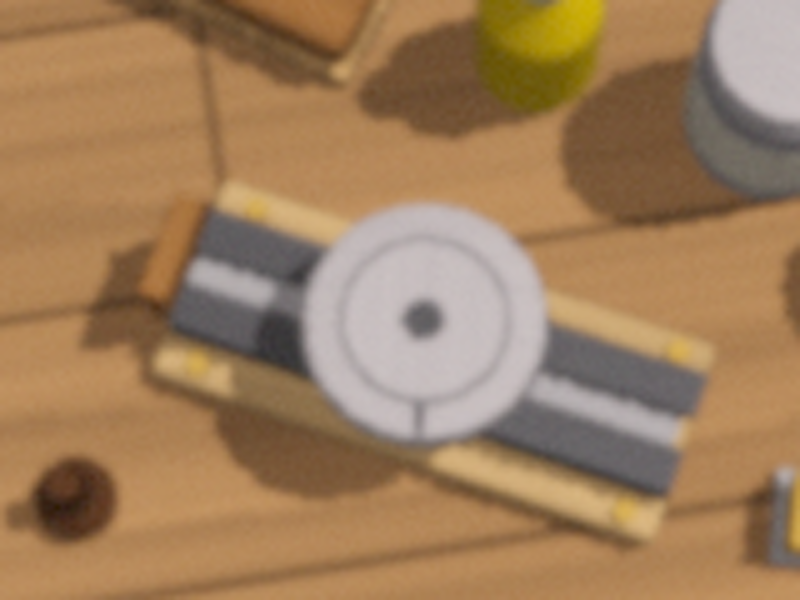

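View pics/f17.png

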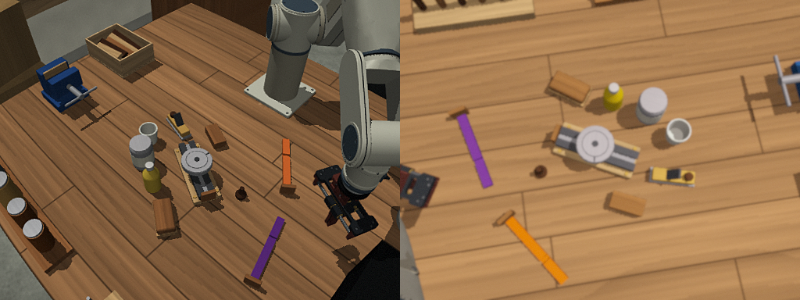

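```bash
python3 -c "
from h import *
n=atz('t17',(165+420/5,120+418/5),80)[:2];c=atz('t17',(165+423/5,120+319/5),80)[:2];d=n-c
print(c,np.hypot(*d),np.degrees(np.arctan2(d[1],d[0]))-151.7)
a=atz('t17',(165+180/5,120+200/5),60)[:2];b=atz('t17',(165+140/5,120+298/5),60)[:2];print(((a+b)/2-C)@ey)
d=cv2.absdiff(cv2.imread('pics/t17.png'),cv2.imread('pics/top0.png')).max(2)
for k,(x,y) in dict(sander=(217,112),glue=(272,124),tin=(322,136),pot=(357,168),plane=(350,225),block=(290,260),endpin=(179,219)).items(): print(k,d[y-25:y+25,x-25:x+25].mean().round(1))
ctrl.close_job()"
```

```text
[535.08339302  36.30348777] 40.20441164942503 17.738184988446903
111.89416826271024
sander 2.9
glue 3.6
tin 2.3
pot 2.4
plane 2.8
block 2.7
endpin 2.7
the job is handed in; nothing more can be done
```

I loosened the collar by about two turns, pushed the slide home, backed the arm clear and handed the job in at about 31.5 s; no verdict is reported.

- **Collar:** I rolled the shut fingertips round the rim for a little over one and a half circuits. The last top view puts the notch at about 738° (2.05 turns), inside the allowed 1.75 to 2.25. The whole-turn count rests on the rolled distance and the collar's visible climb. I could not see the notch clearly before the push, so that reading was taken after it.
- **Slide:** The block stopped moving while the push force rose from about 7 to 11 N, and the pictures show it against the channel end. My pixel estimate of the outer face was 112 mm, not 117. The same measurement read 146 for the 152 mm starting position. The stroke from first to last reading is therefore about 34 mm of the expected 35, and I took the 5 to 6 mm offset as camera error.
- **Bystanders:** Image differences at all seven show no movement, and the orange and purple look-alikes are where they were.

**Unexpected:**
- The fingertips end about 27 mm short of the reported TCP. My first approach passed over the collar without touching it.
- I found the offset by touching the bare bench. That touch peaked at 112 N on the wrist, close under the 120 N limit.
- The fingertip briefly lost contact with the rim twice, and I re-pressed it each time.

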